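# Sort the jeweller's metal blanks by metal

## Task

Sort the five metal blanks lying on the dark bench mat into the green trays by metal, whatever their shape: each tray carries a strip of the metal it is for (brass, copper or steel). Set every blank the same way up as it is now, flat on the tray's floor, with two blanks in one tray not touching each other, and leave the file and the pliers where they lie.

Things in the scene. Friction and masses are not known exactly. Their poses are not given: they have to be found in the camera images.
- brass_ring: Ring blank of yellow brass, a plain tube slice standing on its flat face, 32 mm outside diameter, 20 mm bore, 22 mm high, about 0.1 kg. Origin: centre of its underside; z is the ring's axis, up.
- brass_bar: Bar offcut of yellow brass, a block 44 mm long (its x), 20 mm wide (its y), 22 mm high (its z), lying flat at any yaw, about 0.17 kg. Origin: centre of its underside.
- copper_ring: Ring blank of red-brown copper, a plain tube slice standing on its flat face, 32 mm outside diameter, 20 mm bore, 22 mm high, about 0.1 kg. Origin: centre of its underside; z is the ring's axis, up.
- copper_bar: Bar offcut of red-brown copper, a block 44 mm long (its x), 20 mm wide (its y), 22 mm high (its z), lying flat at any yaw, about 0.17 kg. Origin: centre of its underside.
- steel_slug: Solid round slug of silver-grey steel, standing on its flat end, 28 mm diameter, 26 mm high, about 0.12 kg. Origin: centre of its underside; z is its axis, up.
- tray_brass: Low green open tray, fixed. 130 x 130 mm outside, walls 4 mm thick and 16 mm high, inside 122 x 122 mm with its floor 4 mm above the bench. A flat strip of bare yellow brass (22 x 130 mm, top at 16 mm) along the outside of its +x wall marks it as the brass tray. Origin: centre of the underside of the 130 mm square; x points to the strip, z up; yaw within 0.25 rad of 0.
- tray_copper: Low green open tray, fixed. 130 x 130 mm outside, walls 4 mm thick and 16 mm high, inside 122 x 122 mm with its floor 4 mm above the bench. A flat strip of bare red-brown copper (22 x 130 mm, top at 16 mm) along the outside of its +x wall marks it as the copper tray. Origin: centre of the underside of the 130 mm square; x points to the strip, z up; yaw within 0.25 rad of 0.
- tray_steel: Low green open tray, fixed. 130 x 130 mm outside, walls 4 mm thick and 16 mm high, inside 122 x 122 mm with its floor 4 mm above the bench. A flat strip of bare silver-grey steel (22 x 130 mm, top at 16 mm) along the outside of its +x wall marks it as the steel tray. Origin: centre of the underside of the 130 mm square; x points to the strip, z up; yaw within 0.25 rad of 0.
- file: Loose hand file lying roughly along y on the bench at the far left, beyond the trays; to be left alone. Wooden handle 24 mm thick towards its -x, flat dark blade towards its +x, 230 mm overall, 24 mm high. Origin: on the bench under the ferrule between handle and blade.
- pliers: Loose pliers with red handles lying on the bench at the far right, beyond the trays; to be left alone. 150 mm long, jaws towards +x, handles spread 54 mm, 12 mm high. Origin: on the bench under the pivot.
Mind the look-alikes: they are no part of the job. Leave any purple or turquoise look-alike of the brass_bar alone.

How it is judged:
By the outcome, as a careful person would: the job done as asked, in the order asked, and still so for the second after the job is handed in, with the robot touching nothing.
It also fails if it takes over 115 s, if anything falls off the work surface, if the arm or the gripper's body presses on something with over 40 N, if the wrist force passes 120 N, or if a joint passes its speed limit or range.

## Robot

A 6-joint arm with a two-finger parallel gripper is mounted at the origin on the work surface. World frame = base frame: x ahead of the robot, y to its left, z up, the work surface at z = 0. Lengths are in m, angles in rad, forces in N, time in s.
With the tool pointing down it reaches from about 0.375 to 0.975 m from the base axis. Payload 3.8 kg.
Tool frame: the origin (TCP) lies at the very end of the fingers, on their centre line; the grasp point (between the pads) lies 19 mm behind it; z points along the fingers, y is the line along which they close (so a half turn about z gives the same grasp; the last joint's range is limited). The gripper opens to 85 mm and grips with 20 to 120 N. Pads are 22 mm wide; open, the fingers measure 114 mm over their backs; the gripper's body (76 mm by 85 mm) begins 54 mm behind the grasp point. The pads swing forward as they close: fully open they stand 13 mm farther back than shut.
Start: joints at [1.134, 0.264, 1.604, -0, 1.274, -0.037], TCP at [0.263, 0.622, 0.231] pointing down, gripper open.
Joint ranges: [-2.63, 2.63], [-0.94, 2.18], [0.31, 2.57], [-1.31, 4.45], [0, 2.66], [-2.55, 2.55]. Speed limits (rad/s): [2.57, 2.57, 3.14, 3.14, 3.14, 3.14].

## Interface

Orientations are given as a rotation vector (axis times angle).
In Python, from workcell import monitor, viewer, job gives the robot as it stands. The module is installed in compiled form; this text tells all that it offers.
- The arm moves only by the tool step_arm, never from a script. Its argument "series" is one flat list of numbers, 4 for each row, row after row: the shift along the tool's x, y, z in m, then the turn about the tool's z in rad. A call has 1 to 8 rows; each row is the pose to reach, as a shift and turn from the pose commanded when the call began, along the tool's axes at that moment; what a row does not reach only later rows make up. A row lasts 1/8 s, in which the tool goes at most 62.5 mm and 10.7 degrees, less where a joint would pass 70% of its speed; a pose out of reach is approached as far as the arm can. A call with a gripper value outside its range is refused whole. "gripper" is the opening, from 0 (shut) to 1 (fully open), set as the call begins (left out, the last holds). The fingers move at their own pace and stop on an object; "newtons" is the grip in N (left out, the last holds). Time passes only in rows, so rows that repeat a pose let the fingers close. It gives the time, the measured TCP pose, the force, the opening and the grip force at its end, in the units of the state.
- monitor.read_state(): the state, without advancing time (a new reading comes with each control period).
- viewer.read_camera(name): name is "side" or "top" or "wrist"; returns a dict with "image" (384x512x3 uint8, red, green, blue), "intrinsics" (3x3 intrinsics, pixels), "distortion" ([k1, k2, p1, p2, k3] as OpenCV has them; the pictures are not rectified), "T" (4x4, takes a point from camera to world coordinates); the wrist camera has in their place "hand_eye" (4x4, takes a point from camera to tool coordinates, whose origin is the TCP and whose axes are the flange's). Camera axes: x right, y up, looking along -z (the intrinsics and any distortion apply to the point x, -y, -z); pixel columns grow to the right and rows downward; lengths in m; the calibration is good to about 2 mm. A picture is of the moment at which its call begins: read the wrist's pose just before it. There is no depth.
- job.finish_job(): hands the job in; it is judged then, once.
Trained networks look in a picture, given as the dict that the camera call returned (one of the last four; its "shot" number tells which), for a name from the list of things; names that differ only in an ending like _2 or _b are one class to them, and where a whole thing is asked for, a point or a joint stands for the part that bears it (a point fixed in the world has none). Each returns a list of dicts, best first, with "score" (0 to 1); they miss things now and then, are a little off and sometimes report something else, mostly with a low value. They report only what shows in the picture. A call takes as long as a camera call. They do not tell look-alikes from the thing itself.
- viewer.boxes_of(picture, label): "extent" ([centre column, centre row, width, height] in pixels, round what is visible of it).
- viewer.spot_point(picture, label): "point" ([column, row] in pixels: a listed point, or the origin of a listed thing).
The state is a dict: "time": time; "q": joint angles; "joint_vel": joint speeds; "joint_torque": joint torques, N m; "tool_pos": TCP position; "tcp_rot": TCP orientation; "wrist_force": force on the tool from outside, world axes, zero at the start; "torque": the same for the moment, N m; "width": opening from 0.0 (shut) to 1.0 (fully open); "grip_force": force on a finger pad.
Only numpy, scipy, OpenCV 4.12 (cv2) and the standard library are available. Lean on these libraries where they do the work, as an engineer would, in place of code of your own. Each camera call takes 0.05 s, during which the arm holds its last target. There are 200 camera calls.

## Working session

There is one attempt and no reset: what is moved stays moved. The work goes in short steps, Python scripts to look and compute and a tool call to move; the robot and the scene stay as the last step left them, time stands still between calls to the robot, and variables do not carry over. Pictures are saved under pics/ and viewed, at most 14 in all, crops included, and the job is handed in when it is done.

Besides the shell and the picture viewer there is one more tool, called after "Call:" as name(argument=value, ...) on one line, values as JSON. step_arm: Moves the arm, as the interface text tells. Its arguments: {"type":"object","properties":{"series":{"type":"array"},"gripper":{"type":"number"},"newtons":{"type":"number"}},"required":["series"]}

```bash
mkdir -p pics; cat > h.py <<'E'
import numpy as np,cv2
from scipy.spatial.transform import Rotation as R
from workcell import monitor,viewer,job
def shot(n,save=None):
    s=monitor.read_state(); p=viewer.read_camera(n)
    if n=="wrist":
        T=np.eye(4);T[:3,:3]=R.from_rotvec(s["tcp_rot"]).as_matrix();T[:3,3]=s["tool_pos"];p["Tw"]=T@np.array(p["hand_eye"])
    else: p["Tw"]=np.array(p["T"])
    if save: cv2.imwrite("pics/"+save,p["image"][:,:,::-1])
    return p
def w(p,px,z):
    px=np.array(px,float).reshape(-1,1,2)
    u=cv2.undistortPoints(px,np.array(p["intrinsics"]),np.array(p["distortion"])).reshape(-1,2)
    d=np.c_[u[:,0],-u[:,1],-np.ones(len(u))]@p["Tw"][:3,:3].T; c=p["Tw"][:3,3]
    return c+d*((z-c[2])/d[:,2])[:,None]
NAMES="brass_ring brass_bar copper_ring copper_bar steel_slug tray_brass tray_copper tray_steel file pliers".split()
E
python3 - <<'E'
from h import *
s=monitor.read_state();print(s["time"],s["tool_pos"],s["tcp_rot"])
p=shot("top","top1.png")
print(p["Tw"].round(3))
for n in NAMES:
    for d in viewer.spot_point(p,n)[:3]: print(n,round(d["score"],2),np.round(d["point"]),w(p,d["point"],0).round(3)[0])
q=shot("side","side1.png");print(q["Tw"].round(2))
E
```

```text
0.0 [0.26242154 0.62110631 0.22996639] [-0.62364996 -3.07856696  0.00342652]
[[ 0.005  0.983 -0.185  0.354]
 [-1.     0.005  0.001 -0.004]
 [ 0.002  0.185  0.983  0.956]
 [ 0.     0.     0.     1.   ]]
brass_ring 0.55 [186. 237.] [0.443 0.157 0.   ]
brass_bar 0.8 [348. 275.] [ 0.361 -0.209  0.   ]
brass_bar 0.66 [323. 244.] [ 0.43  -0.154  0.   ]
brass_bar 0.62 [332. 206.] [ 0.518 -0.174  0.   ]
copper_ring 0.66 [220. 211.] [0.503 0.08  0.   ]
copper_bar 0.52 [249. 240.] [0.439 0.014 0.   ]
steel_slug 0.45 [286. 209.] [ 0.509 -0.071  0.   ]
tray_brass 0.87 [120. 201.] [0.525 0.314 0.   ]
tray_copper 0.64 [392. 218.] [ 0.491 -0.314  0.   ]
tray_steel 0.65 [264. 149.] [ 0.653 -0.018  0.   ]
file 0.66 [136. 120.] [ 0.725  0.29  -0.   ]
pliers 0.79 [368. 126.] [ 0.711 -0.269  0.   ]
[[-0.76  0.44 -0.48  0.18]
 [-0.65 -0.52  0.55  0.41]
 [-0.01  0.73  0.68  0.55]
 [ 0.    0.    0.    1.  ]]
```

View pics/top1.png

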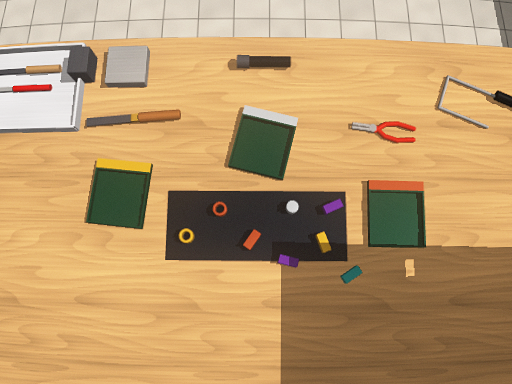

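View pics/side1.png

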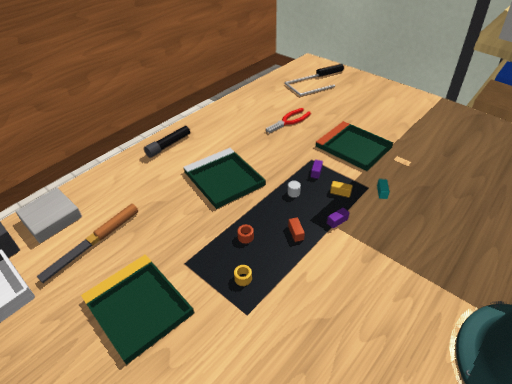

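The top view shows the yellow-strip tray at left (120,195), the steel tray at middle (263,145) and the copper tray at right (396,215). The blanks are the brass ring (186,236), copper ring (220,209), copper bar (252,240), steel slug (292,207) and brass bar (323,242). The purple pieces at (333,206) and (288,261) and the turquoise one at (351,274) are decoys.

```bash
cat >> h.py <<'E'
def pose():
    s=monitor.read_state();return np.array(s["tool_pos"]),R.from_rotvec(s["tcp_rot"]).as_matrix(),s
def plan(xyz,yaw=None):
    "shift in tool axes and turn so that tool y lies along world yaw (mod pi)"
    t,M,s=pose(); d=M.T@(np.array(xyz)-t); a=0
    if yaw is not None:
        cur=np.arctan2(M[1,1],M[0,1]); a=-((yaw-cur+np.pi/2)%np.pi-np.pi/2)
    return d.round(4),round(a,3),"q6",round(s["q"][5],2),"q1",round(s["q"][0],2)
HS={"brass":((20,32),150),"red":((4,12),150),"grn":((60,90),60)}
def seg(p,lo,hi,roi=None,amin=40):
    m=cv2.inRange(cv2.cvtColor(p["image"],cv2.COLOR_RGB2HSV),lo,hi)
    if roi: k=np.zeros_like(m);k[roi[1]:roi[3],roi[0]:roi[2]]=1;m=m*k
    cs=[c for c in cv2.findContours(m,cv2.RETR_EXTERNAL,cv2.CHAIN_APPROX_NONE)[0] if cv2.contourArea(c)>amin]
    return cs
def rect(p,c,z):
    q=w(p,c.reshape(-1,2),z)[:,:2]
    (x,y),(a,b),t=cv2.minAreaRect((q*1000).astype(np.float32))
    if a<b:a,b,t=b,a,t+90
    return np.round([x,y,a,b],1),round(np.radians(t),3)
E
python3 - <<'E'
from h import *
t,M,s=pose();print(M.round(3))
p=shot("top")
hsv=cv2.cvtColor(p["image"],cv2.COLOR_RGB2HSV)
for n,(u,v) in dict(ring=(180,236),cring=(214,209),cbar=(252,239),bbar=(323,242),slug=(292,207),gr=(120,195),gr2=(263,145),gr3=(396,215),bs=(120,165),pur=(333,206)).items(): print(n,hsv[v,u])
roi=(160,185,350,270)
for nm,lo,hi,z in [("yel",(18,100,60),(35,255,255),.022),("red",(0,130,60),(14,255,255),.022),("slug",(0,0,110),(180,60,255),.026)]:
    for c in seg(p,lo,hi,roi): print(nm,cv2.boundingRect(c),rect(p,c,z))
for c in seg(p,(50,80,15),(90,255,110),(60,90,450,260),800): print("tray",cv2.boundingRect(c),rect(p,c,.016))
print(plan((.44,0,.30),0),plan((.44,0,.30),np.pi/2))
E
```

```text
[[-0.921  0.389  0.   ]
 [ 0.389  0.921  0.   ]
 [-0.     0.    -1.   ]]
ring [ 23 205 246]
cring [  8 192 223]
cbar [  8 196 204]
bbar [ 21 202 212]
slug [ 30   2 214]
gr [60 97 76]
gr2 [58 80 83]
gr3 [68 90 88]
bs [ 22 203 235]
pur [141 163 163]
yel (160, 251, 121, 19) (array([391.9,  77.7, 264.1,  39.5]), np.float64(1.58))
yel (316, 231, 16, 22) (array([ 433. , -149.5,   44.9,   23.3]), np.float64(0.367))
yel (178, 228, 17, 16) (array([445.1, 153.4,  35. ,  33. ]), np.float64(1.004))
yel (160, 223, 6, 18) (array([453.6, 206.2,  37.9,  11.3]), np.float64(0.041))
yel (160, 203, 6, 18) (array([498.8, 208.1,  39. ,  11.4]), np.float64(0.045))
red (243, 229, 18, 21) (array([438.5,   7.9,  45.3,  21.3]), np.float64(2.537))
red (212, 201, 15, 16) (array([506.3,  81.2,  34. ,  31.3]), np.float64(0.018))
slug (286, 200, 13, 13) (array([511.6, -81.9,  26.8,  25.6]), np.float64(0.787))
tray (369, 190, 50, 57) (array([ 488.3, -313.2,  126.9,  113.7]), np.float64(3.113))
tray (87, 168, 63, 60) (array([532.1, 314.2, 132.4, 129. ]), np.float64(1.477))
tray (229, 120, 59, 59) (array([650.8, -13.8, 127.3, 120.3]), np.float64(1.325))
(array([-0.4053, -0.5037, -0.0687]), np.float64(1.171), 'q6', np.float64(-0.04), 'q1', np.float64(1.13)) (array([-0.4053, -0.5037, -0.0687]), np.float64(-0.4), 'q6', np.float64(-0.04), 'q1', np.float64(1.13))
```

```bash
python3 - <<'E'
from h import *
print(plan((.445,.154,.15),np.pi/2))
E
```

```text
(array([-0.35  , -0.36  ,  0.0813]), np.float64(-0.4), 'q6', np.float64(-0.04), 'q1', np.float64(1.13))
```

Call:
step_arm(series=[-0.35,-0.36,0.081,-0.4,-0.35,-0.36,0.081,-0.4,-0.35,-0.36,0.081,-0.4,-0.35,-0.36,0.081,-0.4,-0.35,-0.36,0.081,-0.4,-0.35,-0.36,0.081,-0.4,-0.35,-0.36,0.081,-0.4,-0.35,-0.36,0.081,-0.4], gripper=0.7)

```text
time: 1.65
tool_pos: [0.4427, 0.1601, 0.1519]
tcp_rot: [-0.001, 3.14, 0.001]
wrist_force: [1.0, 0.4, -0.2]
width: 0.698
grip_force: 0.0
```

Call:
step_arm(series=[0,0,0,0,0,0,0,0,0,0,0,0])

```text
time: 2.02
tool_pos: [0.4418, 0.1632, 0.152]
tcp_rot: [-0.003, 3.141, 0.001]
wrist_force: [-0.7, -0.1, 0.6]
width: 0.698
grip_force: 0.0
```

```bash
python3 - <<'E'
from h import *
p=shot("wrist","w1.png")
t,M,s=pose();print(t.round(4),M.round(3),s["width"],s["time"])
print(p["Tw"].round(3))
for c in seg(p,(18,130,100),(30,255,255),None,300): print(cv2.boundingRect(c),rect(p,c,.022))
for n in ("brass_ring","copper_ring"):
  for d in viewer.spot_point(p,n)[:2]: print(n,d["score"],w(p,d["point"],0).round(4))
E
```

```text
[0.4417 0.1633 0.152 ] [[-1.    -0.003  0.001]
 [-0.003  1.     0.   ]
 [-0.001  0.    -1.   ]] 0.6995681195022176 2.075
[[-0.001 -0.966 -0.258  0.376]
 [ 1.    -0.001 -0.001  0.163]
 [ 0.001 -0.258  0.966  0.294]
 [ 0.     0.     0.     1.   ]]
(230, 168, 38, 39) (array([443.5, 156.3,  33.7,  31.9]), np.float64(0.001))
brass_ring 0.88 [[0.4472 0.1581 0.    ]]
copper_ring 0.74 [[0.5049 0.0825 0.    ]]
```

View pics/w1.png

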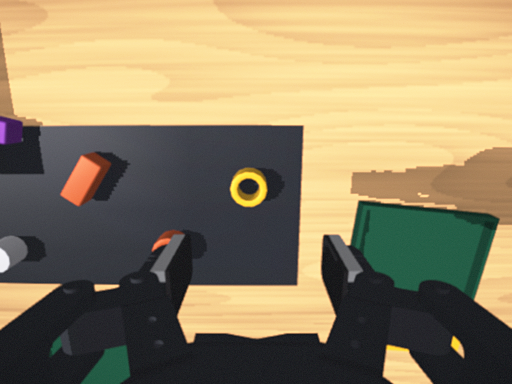

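The wrist view shows the brass ring at (249,187), the copper bar at (85,178), the slug at the left edge and the copper ring behind a finger. This agrees with the top view. Next I descend on the brass ring.

Call:
step_arm(series=[-0.0033,-0.0068,0,0,-0.0033,-0.0068,0.05,0,-0.0033,-0.0068,0.09,0,-0.0033,-0.0068,0.125,0,-0.0033,-0.0068,0.147,0,-0.0033,-0.0068,0.147,0,-0.0033,-0.0068,0.147,0])

```text
time: 3.05
tool_pos: [0.4461, 0.1553, 0.0055]
tcp_rot: [-0.001, 3.14, 0.001]
wrist_force: [0.2, 0.1, -0.2]
width: 0.705
grip_force: 0.0
```

Call:
step_arm(series=[0,0,0,0,0,0,0,0,0,0,0,0,0,0,0,0,0,0,0,0,0,0,0,0], gripper=0.2, newtons=40)

```text
time: 3.8
tool_pos: [0.4465, 0.1554, 0.0062]
tcp_rot: [-0.0, 3.139, 0.001]
wrist_force: [-1.6, -1.9, 5.9]
width: 0.353
grip_force: 39.4
```

Call:
step_arm(series=[0,0,-0.03,0,0,0,-0.06,0,0,0,-0.09,0,0,0,-0.09,0])

```text
time: 4.3
tool_pos: [0.4478, 0.1558, 0.0977]
tcp_rot: [-0.0, 3.135, 0.003]
wrist_force: [-0.2, -0.8, -1.0]
width: 0.352
grip_force: 40.1
```

```bash
python3 - <<'E'
from h import *
print(plan((.562,.311,.09),np.pi/2-.09))
E
```

```text
(array([-0.1142,  0.1552,  0.0087]), np.float64(0.09), 'q6', np.float64(-1.29), 'q1', np.float64(0.28))
```

Call:
step_arm(series=[-0.114,0.155,0,0.09,-0.114,0.155,0,0.09,-0.114,0.155,0,0.09,-0.114,0.155,0,0.09,-0.114,0.155,0,0.09,-0.114,0.155,0,0.09,-0.114,0.155,0,0.09])

```text
time: 5.18
tool_pos: [0.5585, 0.3088, 0.0946]
tcp_rot: [-0.142, -3.138, 0.001]
wrist_force: [0.6, 0.1, -0.9]
width: 0.357
grip_force: 40.2
```

```bash
python3 - <<'E'
from h import *
p=shot("wrist","w2.png")
print(pose()[0],plan((.562,.311,.011),np.pi/2-.09))
E
```

```text
[0.55868629 0.30902721 0.09484236] (array([-0.0031,  0.0023,  0.0838]), np.float64(-0.001), 'q6', np.float64(-1.01), 'q1', np.float64(0.47))
```

View pics/w2.png

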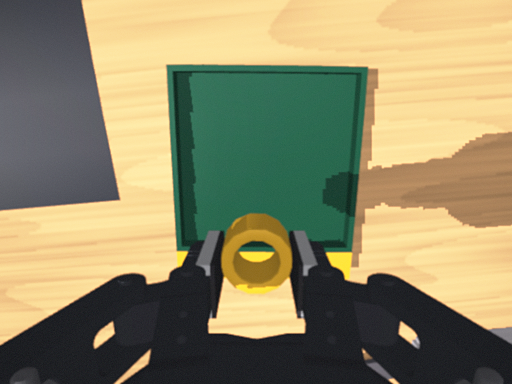

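The wrist view shows the ring held over the brass tray. The tray's near rim runs from (167,66) to (367,66) and its far inner rim lies at about row 248.

```bash
python3 - <<'E'
from h import *
p=shot("wrist")
print(w(p,[(167,66),(368,67),(180,250),(352,250)],.016).round(3))
E
```

```text
[[0.463 0.26  0.016]
 [0.475 0.389 0.016]
 [0.59  0.249 0.016]
 [0.602 0.376 0.016]]
```

Call:
step_arm(series=[0,0.007,0.03,0,0,0.007,0.055,0,0,0.007,0.075,0,0,0.007,0.083,0,0,0.007,0.083,0,0,0.007,0.083,0])

```text
time: 6.02
tool_pos: [0.5606, 0.3173, 0.0125]
tcp_rot: [0.141, 3.137, 0.001]
wrist_force: [0.1, -0.5, 0.5]
width: 0.351
grip_force: 40.2
```

Call:
step_arm(series=[0,0,0,0,0,0,0,0,0,0,0,0,0,0,-0.03,0,0,0,-0.08,0,0,0,-0.12,0,0,0,-0.12,0], gripper=0.6)

```text
time: 6.9
tool_pos: [0.563, 0.3187, 0.137]
tcp_rot: [0.141, 3.13, 0.007]
wrist_force: [0.2, -0.3, -1.1]
width: 0.6
grip_force: 0.0
```

```bash
python3 - <<'E'
from h import *
p=shot("wrist","w3.png")
print(pose()[0])
for d in viewer.spot_point(p,"brass_ring")[:2]: print(d["score"],w(p,d["point"],0.004).round(4))
print(plan((.506,.081,.13),np.pi/2))
E
```

```text
[0.56135684 0.31782095 0.13429445]
(array([ 0.0326, -0.24  ,  0.002 ]), np.float64(-0.09), 'q6', np.float64(-1.0), 'q1', np.float64(0.48))
```

Call:
step_arm(series=[0.0326,-0.24,0.0,-0.09,0.0326,-0.24,0.0,-0.09,0.0326,-0.24,0.0,-0.09,0.0326,-0.24,0.0,-0.09,0.0326,-0.24,0.0,-0.09,0.0326,-0.24,0.0,-0.09,0.0326,-0.24,0.0,-0.09,0.0326,-0.24,0.0,-0.09])

```text
time: 8.0
tool_pos: [0.506, 0.0821, 0.1314]
tcp_rot: [0.003, -3.141, -0.0]
wrist_force: [-0.2, 0.2, -0.2]
width: 0.602
grip_force: 0.0
```

```bash
python3 - <<'E'
from h import *
p=shot("top","top2.png")
for d in viewer.spot_point(p,"brass_ring")[:2]: print(d["score"],w(p,d["point"],0.004).round(4))
p=shot("wrist","w4.png")
for n in ("copper_ring","copper_bar","steel_slug"):
  for d in viewer.spot_point(p,n)[:2]: print(n,d["score"],d["point"],w(p,d["point"],0).round(4))
for nm,lo,hi,z in [("red",(0,130,60),(14,255,255),.022)]:
    for c in seg(p,lo,hi,None,150): print(nm,cv2.boundingRect(c),rect(p,c,z))
print(plan((.506,.082,.005),np.pi/2))
E
```

```text
0.73 [[0.555  0.3187 0.004 ]]
copper_ring 0.58 [255.2, 188.1] [[0.5086 0.0807 0.    ]]
copper_bar 0.79 [170.0, 103.9] [[0.438  0.0112 0.    ]]
steel_slug 0.86 [70.7, 193.3] [[ 0.5135 -0.0819  0.    ]]
red (238, 169, 40, 42) (array([504.6,  82.6,  33.7,  31.3]), np.float64(0.001))
red (137, 73, 55, 62) (array([438.7,  11.9,  44.8,  23.5]), np.float64(2.536))
(array([-1.000e-04,  8.000e-04,  1.267e-01]), np.float64(0.001), 'q6', np.float64(-1.46), 'q1', np.float64(0.11))
```

View pics/top2.png

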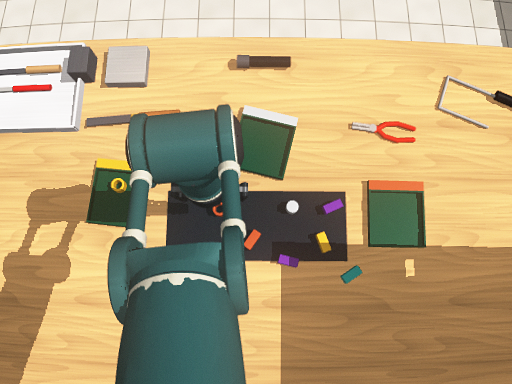

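The brass ring now sits in the brass tray at (118,185). The copper ring lies under the gripper, so I grasp it next.

Call:
step_arm(series=[0,0.0,0.05,0,0,0.0,0.09,0,0,0.0,0.115,0,0,0.0,0.127,0,0,0.0,0.127,0,0,0.0,0.127,0])

```text
time: 9.05
tool_pos: [0.5071, 0.081, 0.0059]
tcp_rot: [-0.0, 3.139, 0.0]
wrist_force: [0.3, 0.6, 0.1]
width: 0.601
grip_force: 0.0
```

Call:
step_arm(series=[0,0,0,0,0,0,0,0,0,0,0,0,0,0,0,0,0,0,0,0], gripper=0.2)

```text
time: 9.68
tool_pos: [0.5072, 0.0811, 0.0063]
tcp_rot: [-0.0, 3.139, 0.001]
wrist_force: [-1.4, 0.1, 5.7]
width: 0.357
grip_force: 39.4
```

Call:
step_arm(series=[0,0,-0.03,0,0,0,-0.06,0,0,0,-0.09,0,0,0,-0.09,0])

```text
time: 10.18
tool_pos: [0.5086, 0.0812, 0.0978]
tcp_rot: [-0.0, 3.135, 0.001]
wrist_force: [0.4, -0.1, -0.8]
width: 0.358
grip_force: 40.0
```

```bash
python3 - <<'E'
from h import *
print(plan((.518,-.315,.095),np.pi/2-.03))
E
```

```text
(array([-0.0094, -0.3962,  0.0026]), np.float64(0.03), 'q6', np.float64(-1.46), 'q1', np.float64(0.11))
```

Call:
step_arm(series=[-0.0094,-0.396,0,0.03,-0.0094,-0.396,0,0.03,-0.0094,-0.396,0,0.03,-0.0094,-0.396,0,0.03,-0.0094,-0.396,0,0.03,-0.0094,-0.396,0,0.03,-0.0094,-0.396,0,0.03,-0.0094,-0.396,0,0.03])

```text
time: 11.18
tool_pos: [0.5145, -0.3158, 0.0933]
tcp_rot: [-0.051, -3.14, -0.002]
wrist_force: [0.5, -0.2, -0.8]
width: 0.356
grip_force: 40.1
```

Call:
step_arm(series=[0,0,0,0,0,0,0,0,0,0,0,0])

```text
time: 11.55
tool_pos: [0.5155, -0.3138, 0.0947]
tcp_rot: [-0.044, -3.141, -0.0]
wrist_force: [0.1, 0.0, -0.0]
width: 0.362
grip_force: 40.1
```

```bash
python3 - <<'E'
from h import *
p=shot("wrist","w5.png")
print(pose()[0],plan((.518,-.315,.012),np.pi/2-.03))
print(p["Tw"].round(3).tolist())
E
```

```text
[ 0.51556247 -0.31402857  0.09477557] (array([-0.0025, -0.0009,  0.0828]), np.float64(0.002), 'q6', np.float64(-2.13), 'q1', np.float64(-0.59))
[[0.029, -0.966, -0.257, 0.45], [1.0, 0.028, 0.007, -0.312], [0.0, -0.257, 0.966, 0.237], [0.0, 0.0, 0.0, 1.0]]
```

View pics/w5.png

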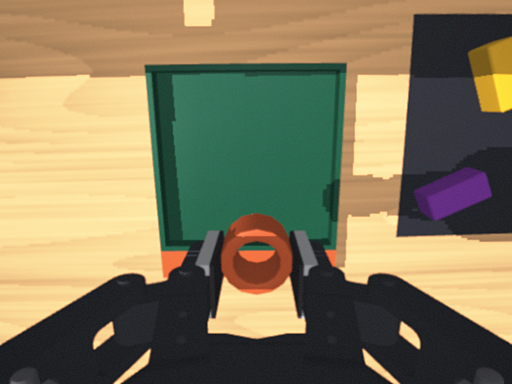

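The wrist view shows the copper ring over the copper tray, with the red strip at its far edge. The near rim is (147,66)-(346,65), so the tray centre is about 4 mm further in -y.

Call:
step_arm(series=[-0.002,-0.004,0.03,0,-0.002,-0.004,0.055,0,-0.002,-0.004,0.075,0,-0.002,-0.004,0.084,0,-0.002,-0.004,0.084,0,-0.002,-0.004,0.084,0])

```text
time: 12.35
tool_pos: [0.5178, -0.3195, 0.0112]
tcp_rot: [0.047, 3.14, -0.001]
wrist_force: [-0.3, 0.6, -1.5]
width: 0.357
grip_force: 40.1
```

Call:
step_arm(series=[0,0,0,0,0,0,0,0,0,0,0,0,0,0,-0.03,0,0,0,-0.08,0,0,0,-0.12,0,0,0,-0.12,0], gripper=0.6)

```text
time: 13.22
tool_pos: [0.5201, -0.3211, 0.1357]
tcp_rot: [0.047, 3.134, -0.008]
wrist_force: [0.5, -0.3, -0.4]
width: 0.602
grip_force: 0.0
```

```bash
python3 - <<'E'
from h import *
print(plan((.432,-.150,.13),.367+np.pi/2))
print(plan((.439,.010,.13),2.537+np.pi/2))
print(plan((.513,-.082,.13),np.pi/2))
E
```

```text
(array([0.0932, 0.1685, 0.0041]), np.float64(-0.397), 'q6', np.float64(-2.13), 'q1', np.float64(-0.59))
(array([0.091 , 0.3286, 0.0033]), np.float64(0.575), 'q6', np.float64(-2.13), 'q1', np.float64(-0.59))
(array([0.0143, 0.2389, 0.0044]), np.float64(-0.03), 'q6', np.float64(-2.13), 'q1', np.float64(-0.59))
```

Call:
step_arm(series=[0.0932,0.1685,0.0,-0.397,0.0932,0.1685,0.0,-0.397,0.0932,0.1685,0.0,-0.397,0.0932,0.1685,0.0,-0.397,0.0932,0.1685,0.0,-0.397,0.0932,0.1685,0.0,-0.397,0.0932,0.1685,0.0,-0.397,0.0932,0.1685,0.0,-0.397])

```text
time: 14.22
tool_pos: [0.4295, -0.1487, 0.1306]
tcp_rot: [0.572, -3.089, 0.0]
wrist_force: [-0.3, -0.6, -0.5]
width: 0.601
grip_force: 0.0
```

```bash
python3 - <<'E'
from h import *
p=shot("wrist","w6.png")
for d in viewer.spot_point(p,"brass_bar")[:3]: print(d["score"],d["point"],w(p,d["point"],0).round(4))
for c in seg(p,(18,130,60),(30,255,255),None,300): print(cv2.boundingRect(c),rect(p,c,.022))
print(plan((.432,-.150,.005),.367+np.pi/2))
E
```

```text
0.91 [355.0, 174.4] [[ 0.3902 -0.0732  0.    ]]
0.89 [214.3, 80.7] [[ 0.3612 -0.2107  0.    ]]
0.71 [256.6, 189.4] [[ 0.4327 -0.1472  0.    ]]
(241, 164, 27, 58) (array([ 431.2, -150.1,   47.1,   20.9]), np.float64(0.374))
(array([-0.002 , -0.0025,  0.1256]), np.float64(-0.0), 'q6', np.float64(-2.32), 'q1', np.float64(-0.39))
```

View pics/w6.png

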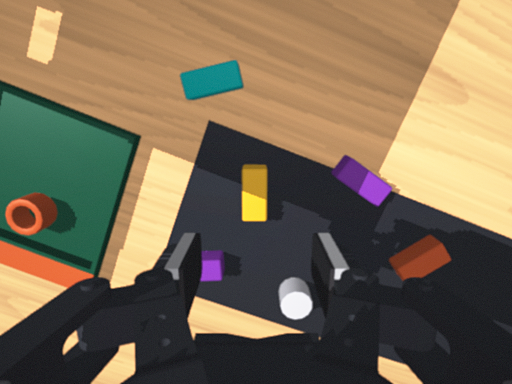

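The brass bar stands upright in the wrist view at (254,193), aligned with the fingers, with the decoys clear of it. The copper ring is in its tray at (30,213).

Call:
step_arm(series=[-0.002,-0.0015,0.05,0,-0.002,-0.0015,0.09,0,-0.002,-0.0015,0.115,0,-0.002,-0.0015,0.126,0,-0.002,-0.0015,0.126,0,-0.002,-0.0015,0.126,0])

```text
time: 15.08
tool_pos: [0.4327, -0.1491, 0.0058]
tcp_rot: [-0.573, 3.087, -0.002]
wrist_force: [0.7, -0.7, -0.1]
width: 0.602
grip_force: 0.0
```

Call:
step_arm(series=[0,0,0,0,0,0,0,0,0,0,0,0,0,0,0,0,0,0,0,0], gripper=0.05)

```text
time: 15.7
tool_pos: [0.4324, -0.1491, 0.0057]
tcp_rot: [-0.573, 3.087, -0.002]
wrist_force: [-0.3, -0.0, 5.3]
width: 0.224
grip_force: 40.6
```

Call:
step_arm(series=[0,0,-0.03,0,0,0,-0.06,0,0,0,-0.09,0,0,0,-0.09,0])

```text
time: 16.2
tool_pos: [0.4334, -0.1494, 0.0968]
tcp_rot: [-0.573, 3.084, -0.005]
wrist_force: [-0.1, -0.7, -2.2]
width: 0.226
grip_force: 39.7
```

```bash
python3 - <<'E'
from h import *
print(plan((.504,.321,.095),np.pi/2-.09))
E
```

```text
(array([-0.2348,  0.4137,  0.0012]), np.float64(0.457), 'q6', np.float64(-2.32), 'q1', np.float64(-0.39))
```

Call:
step_arm(series=[-0.235,0.414,0,0.457,-0.235,0.414,0,0.457,-0.235,0.414,0,0.457,-0.235,0.414,0,0.457,-0.235,0.414,0,0.457,-0.235,0.414,0,0.457,-0.235,0.414,0,0.457,-0.235,0.414,0,0.457])

```text
time: 17.2
tool_pos: [0.5009, 0.3237, 0.0922]
tcp_rot: [-0.14, -3.136, 0.003]
wrist_force: [0.4, -0.8, -1.2]
width: 0.221
grip_force: 39.8
```

Call:
step_arm(series=[0,0,0,0,0,0,0,0,0,0,0,0])

```text
time: 17.58
tool_pos: [0.5013, 0.3204, 0.0934]
tcp_rot: [-0.143, -3.136, 0.003]
wrist_force: [0.1, -0.5, -2.3]
width: 0.217
grip_force: 40.0
```

```bash
python3 - <<'E'
from h import *
p=shot("wrist","w7.png")
print(pose()[0],plan((.504,.321,.011),np.pi/2-.09))
E
```

```text
[0.50158651 0.32043777 0.09378027] (array([-0.0025,  0.0009,  0.0828]), np.float64(-0.001), 'q6', np.float64(-0.95), 'q1', np.float64(0.53))
```

View pics/w7.png

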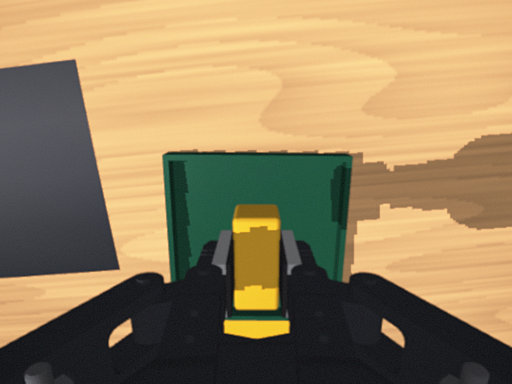

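The bar is held straight over the near half of the brass tray, whose near rim is at row 155. I lower it and release.

Call:
step_arm(series=[-0.001,0.0,0.03,0,-0.001,0.0,0.055,0,-0.001,0.0,0.075,0,-0.001,0.0,0.083,0,-0.001,0.0,0.083,0,-0.001,0.0,0.083,0])

```text
time: 18.38
tool_pos: [0.504, 0.3224, 0.0126]
tcp_rot: [0.141, 3.137, 0.001]
wrist_force: [0.5, -0.6, -1.2]
width: 0.226
grip_force: 40.0
```

Call:
step_arm(series=[0,0,0,0,0,0,0,0,0,0,0,0,0,0,-0.03,0,0,0,-0.08,0,0,0,-0.12,0,0,0,-0.12,0], gripper=0.5)

```text
time: 19.25
tool_pos: [0.5062, 0.3239, 0.1367]
tcp_rot: [0.141, 3.131, 0.008]
wrist_force: [0.3, -0.2, 0.1]
width: 0.499
grip_force: 0.0
```

```bash
python3 - <<'E'
from h import *
print(pose()[0],plan((.4385,.0105,.13),2.537+np.pi/2))
E
```

```text
[0.50619785 0.32389891 0.13666189] (array([ 0.0394, -0.3182,  0.0047]), np.float64(0.515), 'q6', np.float64(-0.95), 'q1', np.float64(0.53))
```

Call:
step_arm(series=[0.0394,-0.318,0.0,0.515,0.0394,-0.318,0.0,0.515,0.0394,-0.318,0.0,0.515,0.0394,-0.318,0.0,0.515,0.0394,-0.318,0.0,0.515,0.0394,-0.318,0.0,0.515,0.0394,-0.318,0.0,0.515,0.0394,-0.318,0.0,0.515], gripper=0.6)

```text
time: 20.25
tool_pos: [0.4356, 0.01, 0.1313]
tcp_rot: [-0.933, -2.999, -0.001]
wrist_force: [0.5, -0.3, -0.1]
width: 0.599
grip_force: 0.0
```

Call:
step_arm(series=[0,0,0,0,0,0,0,0])

```text
time: 20.5
tool_pos: [0.4356, 0.0099, 0.1316]
tcp_rot: [-0.933, -3.0, -0.0]
wrist_force: [-0.4, -1.0, -0.1]
width: 0.6
grip_force: 0.0
```

```bash
python3 - <<'E'
from h import *
p=shot("wrist","w8.png")
for d in viewer.spot_point(p,"copper_bar")[:3]: print(d["score"],d["point"],w(p,d["point"],0).round(4))
for c in seg(p,(0,130,60),(14,255,255),None,300): print(cv2.boundingRect(c),rect(p,c,.022))
print(pose()[0],plan((.4385,.0105,.005),2.537+np.pi/2))
E
```

```text
0.55 [260.9, 190.0] [[0.4414 0.0102 0.    ]]
(246, 163, 26, 57) (array([436.7,  10.9,  46.3,  20.2]), np.float64(2.53))
[0.435531  0.0095072 0.131621 ] (array([-0.0019,  0.0025,  0.1266]), np.float64(0.001), 'q6', np.float64(-1.0), 'q1', np.float64(-0.04))
```

Call:
step_arm(series=[-0.002,0.002,0.05,0,-0.002,0.002,0.09,0,-0.002,0.002,0.115,0,-0.002,0.002,0.126,0,-0.002,0.002,0.126,0,-0.002,0.002,0.126,0])

```text
time: 21.35
tool_pos: [0.4395, 0.0094, 0.0068]
tcp_rot: [0.935, 2.997, 0.001]
wrist_force: [-0.1, -0.3, -0.2]
width: 0.599
grip_force: 0.0
```

Call:
step_arm(series=[0,0,0,0,0,0,0,0,0,0,0,0,0,0,0,0,0,0,0,0], gripper=0.05)

```text
time: 21.98
tool_pos: [0.4393, 0.0094, 0.0067]
tcp_rot: [0.935, 2.997, 0.001]
wrist_force: [-0.7, 0.0, 7.1]
width: 0.22
grip_force: 40.7
```

Call:
step_arm(series=[0,0,-0.03,0,0,0,-0.06,0,0,0,-0.09,0,0,0,-0.09,0])

```text
time: 22.48
tool_pos: [0.4403, 0.0093, 0.0978]
tcp_rot: [0.934, 2.994, 0.002]
wrist_force: [0.4, -1.0, -2.4]
width: 0.219
grip_force: 39.9
```

```bash
python3 - <<'E'
from h import *
print(plan((.462,-.317,.095),np.pi/2-.03))
E
```

```text
(array([-0.2033, -0.2561,  0.003 ]), np.float64(-0.575), 'q6', np.float64(-1.0), 'q1', np.float64(-0.04))
```

Call:
step_arm(series=[-0.203,-0.256,0,-0.575,-0.203,-0.256,0,-0.575,-0.203,-0.256,0,-0.575,-0.203,-0.256,0,-0.575,-0.203,-0.256,0,-0.575,-0.203,-0.256,0,-0.575,-0.203,-0.256,0,-0.575,-0.203,-0.256,0,-0.575])

```text
time: 23.48
tool_pos: [0.4582, -0.3154, 0.0936]
tcp_rot: [-0.048, -3.138, -0.004]
wrist_force: [0.9, 0.7, -2.7]
width: 0.22
grip_force: 40.0
```

Call:
step_arm(series=[0,0,0,0,0,0,0,0,0,0,0,0])

```text
time: 23.85
tool_pos: [0.4598, -0.3159, 0.0958]
tcp_rot: [0.045, 3.141, -0.0]
wrist_force: [0.6, -0.2, -1.7]
width: 0.221
grip_force: 40.0
```

```bash
python3 - <<'E'
from h import *
p=shot("wrist","w9.png")
print(pose()[0],plan((.462,-.317,.012),np.pi/2-.03))
E
```

```text
[ 0.45981991 -0.31611337  0.09586754] (array([-0.0022, -0.0008,  0.0839]), np.float64(0.001), 'q6', np.float64(-2.19), 'q1', np.float64(-0.65))
```

View pics/w9.png

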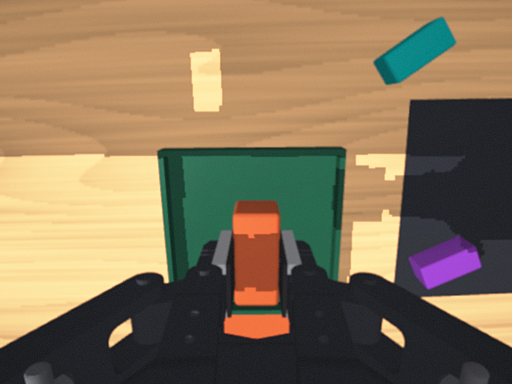

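The copper bar is aligned over the near half of the copper tray, whose near rim is at row 149. I place it.

Call:
step_arm(series=[-0.001,0.0,0.03,0,-0.001,0.0,0.055,0,-0.001,0.0,0.075,0,-0.001,0.0,0.084,0,-0.001,0.0,0.084,0,-0.001,0.0,0.084,0])

```text
time: 24.65
tool_pos: [0.4612, -0.317, 0.0123]
tcp_rot: [0.047, 3.14, -0.001]
wrist_force: [-0.2, 0.8, -1.8]
width: 0.221
grip_force: 40.0
```

Call:
step_arm(series=[0,0,0,0,0,0,0,0,0,0,0,0,0,0,-0.03,0,0,0,-0.08,0,0,0,-0.12,0,0,0,-0.12,0], gripper=0.5)

```text
time: 25.52
tool_pos: [0.4634, -0.3188, 0.1364]
tcp_rot: [0.047, 3.134, -0.008]
wrist_force: [-0.3, 0.3, -0.6]
width: 0.502
grip_force: 0.0
```

```bash
python3 - <<'E'
from h import *
print(pose()[0],plan((.513,-.082,.13),np.pi/2))
E
```

```text
[ 0.46342392 -0.31880536  0.13638749] (array([-0.0425,  0.2382,  0.0054]), np.float64(-0.03), 'q6', np.float64(-2.19), 'q1', np.float64(-0.65))
```

Call:
step_arm(series=[-0.0425,0.238,0.0,-0.03,-0.0425,0.238,0.0,-0.03,-0.0425,0.238,0.0,-0.03,-0.0425,0.238,0.0,-0.03,-0.0425,0.238,0.0,-0.03,-0.0425,0.238,0.0,-0.03,-0.0425,0.238,0.0,-0.03,-0.0425,0.238,0.0,-0.03], gripper=0.6)

```text
time: 26.52
tool_pos: [0.5099, -0.0813, 0.1315]
tcp_rot: [-0.003, -3.141, 0.0]
wrist_force: [0.2, 0.3, 1.1]
width: 0.6
grip_force: 0.0
```

```bash
python3 - <<'E'
from h import *
p=shot("wrist")
for d in viewer.spot_point(p,"steel_slug")[:3]: print(d["score"],d["point"],w(p,d["point"],0).round(4))
print(pose()[0],plan((.513,-.082,.006),np.pi/2))
E
```

```text
0.82 [260.0, 185.0] [[ 0.5098 -0.0784  0.    ]]
[ 0.51006953 -0.08105164  0.13161522] (array([-0.0029, -0.0009,  0.1256]), np.float64(-0.002), 'q6', np.float64(-1.77), 'q1', np.float64(-0.21))
```

Call:
step_arm(series=[-0.002,0,0.05,0,-0.002,0,0.09,0,-0.002,0,0.115,0,-0.002,0,0.126,0,-0.002,0,0.126,0,-0.002,0,0.126,0])

```text
time: 27.38
tool_pos: [0.5135, -0.0804, 0.007]
tcp_rot: [0.0, 3.139, -0.001]
wrist_force: [-0.3, -0.1, 0.4]
width: 0.602
grip_force: 0.0
```

Call:
step_arm(series=[0,0,0,0,0,0,0,0,0,0,0,0,0,0,0,0,0,0,0,0], gripper=0.1)

```text
time: 28.0
tool_pos: [0.5133, -0.0802, 0.0071]
tcp_rot: [-0.001, 3.139, -0.001]
wrist_force: [-1.8, -0.4, 6.6]
width: 0.309
grip_force: 39.2
```

Call:
step_arm(series=[0,0,-0.03,0,0,0,-0.06,0,0,0,-0.09,0,0,0,-0.09,0])

```text
time: 28.5
tool_pos: [0.5146, -0.0805, 0.0984]
tcp_rot: [-0.0, 3.135, -0.002]
wrist_force: [-0.6, 0.0, -1.5]
width: 0.308
grip_force: 39.9
```

```bash
python3 - <<'E'
from h import *
print(plan((.650,-.016,.095),np.pi/2-.246))
E
```

```text
(array([-0.1354,  0.0644,  0.0042]), np.float64(0.246), 'q6', np.float64(-1.77), 'q1', np.float64(-0.2))
```

Call:
step_arm(series=[-0.135,0.064,0,0.246,-0.135,0.064,0,0.246,-0.135,0.064,0,0.246,-0.135,0.064,0,0.246,-0.135,0.064,0,0.246,-0.135,0.064,0,0.246,-0.135,0.064,0,0.246,-0.135,0.064,0,0.246])

```text
time: 29.5
tool_pos: [0.6469, -0.0164, 0.096]
tcp_rot: [0.386, 3.117, -0.0]
wrist_force: [-0.6, 1.1, -2.6]
width: 0.307
grip_force: 39.9
```

```bash
python3 - <<'E'
from h import *
p=shot("wrist","w10.png")
print(pose()[0],plan((.650,-.016,.012),np.pi/2-.246))
E
```

```text
[ 0.64698831 -0.01632302  0.09595416] (array([-0.0028,  0.001 ,  0.084 ]), np.float64(-0.0), 'q6', np.float64(-1.39), 'q1', np.float64(-0.06))
```

View pics/w10.png

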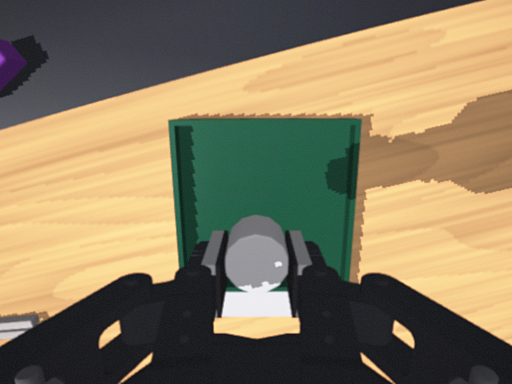

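The slug is centred over the steel tray, with the silver strip just visible at row 303. I place it and then retreat high.

Call:
step_arm(series=[0,0.003,0.03,0,0,0.003,0.055,0,0,0.003,0.075,0,0,0.003,0.084,0,0,0.003,0.084,0,0,0.003,0.084,0])

```text
time: 30.3
tool_pos: [0.6486, -0.0132, 0.0122]
tcp_rot: [0.385, 3.116, 0.0]
wrist_force: [0.4, -0.8, -0.9]
width: 0.308
grip_force: 39.9
```

Call:
step_arm(series=[0,0,0,0,0,0,0,0,0,0,0,0,0,0,-0.03,0,0,0,-0.08,0,0,0,-0.12,0,0,0,-0.15,0,0,0,-0.15,0], gripper=0.55)

```text
time: 31.3
tool_pos: [0.6505, -0.0132, 0.1657]
tcp_rot: [0.384, 3.111, 0.001]
wrist_force: [-0.3, 0.1, 0.9]
width: 0.546
grip_force: 0.0
```

Call:
step_arm(series=[0.1,0.06,0,0,0.18,0.12,0,0,0.18,0.18,0,0,0.18,0.18,0,0,0.18,0.18,0,0,0.18,0.18,0,0])

```text
time: 32.05
tool_pos: [0.5162, 0.2055, 0.1604]
tcp_rot: [-0.382, -3.117, 0.002]
wrist_force: [0.4, -0.3, 0.1]
width: 0.549
grip_force: 0.0
```

```bash
python3 - <<'E'
from h import *
p=shot("top","top3.png"); q=shot("side","side3.png")
for s in (p,):
  for n in NAMES[:5]+["file","pliers"]:
    for d in viewer.spot_point(s,n)[:1]: print(n,round(d["score"],2),np.round(d["point"]),w(s,d["point"],0.004).round(3)[0])
a=cv2.resize(p["image"][90:280,60:450],(780,380),interpolation=cv2.INTER_LINEAR)
cv2.imwrite("pics/top3c.png",a[:,:,::-1])
E
```

```text
brass_bar 0.69 [283. 258.] [ 0.397 -0.063  0.004]
copper_ring 0.72 [394. 208.] [ 0.511 -0.32   0.004]
copper_bar 0.58 [394. 230.] [ 0.462 -0.316  0.004]
steel_slug 0.47 [259. 148.] [ 0.652 -0.008  0.004]
file 0.59 [134. 119.] [0.725 0.293 0.004]
pliers 0.93 [367. 127.] [ 0.708 -0.266  0.004]
```

View pics/top3c.png

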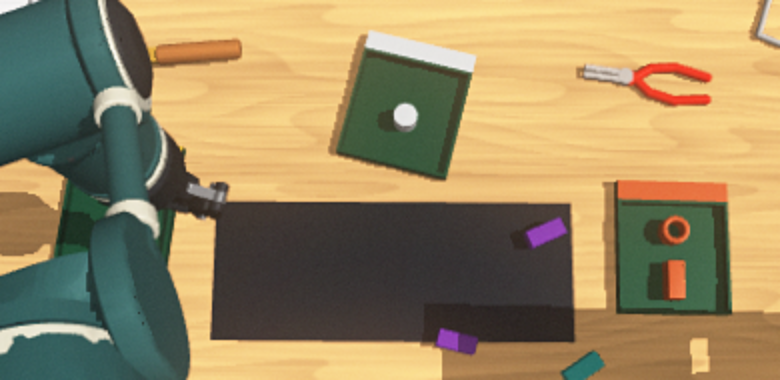

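View pics/side3.png

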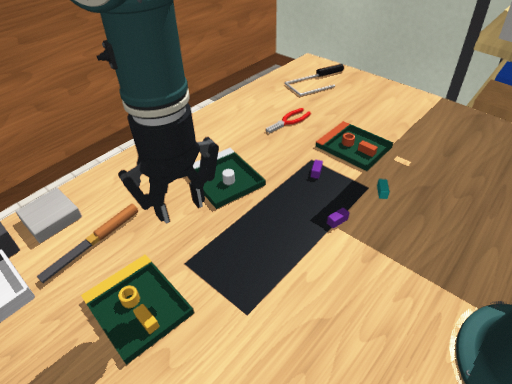

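The copper tray shows the ring at (676,230) and bar at (676,280), clearly apart, and the slug is centred in the steel tray. In the side view the brass ring (129,297) and bar (147,318) look close, so I move the arm aside and check.

Call:
step_arm(series=[0.0,-0.06,0,0,0,-0.12,0,0,0,-0.18,0,0,0,-0.24,0,0,0,-0.24,0,0,0,-0.24,0,0])

```text
time: 33.25
tool_pos: [0.459, -0.0277, 0.1619]
tcp_rot: [0.388, 3.117, 0.001]
wrist_force: [0.1, 0.5, -0.5]
width: 0.554
grip_force: 0.0
```

```bash
python3 - <<'E'
from h import *
p=shot("top")
for c in seg(p,(17,130,100),(30,255,255),(85,172,155,230),20): print(cv2.boundingRect(c),rect(p,c,.026))
for n in ("brass_ring","brass_bar"):
    for d in viewer.spot_point(p,n)[:4]: print(n,round(d["score"],2),np.round(d["point"]),w(p,d["point"],0.004).round(3)[0])
a=cv2.resize(p["image"][150:235,75:170],(760,600),interpolation=cv2.INTER_NEAREST)
cv2.imwrite("pics/top4c.png",a[:,:,::-1])
E
```

```text
(109, 198, 13, 21) (array([505.2, 316.6,  45.6,  26.5]), np.float64(3.109))
(111, 178, 16, 15) (array([558.3, 312.1,  36.1,  32.6]), np.float64(1.575))
brass_ring 0.59 [122. 186.] [0.561 0.312 0.004]
brass_bar 0.64 [288. 260.] [ 0.393 -0.073  0.004]
brass_bar 0.49 [116. 210.] [0.505 0.322 0.004]
brass_bar 0.49 [351. 272.] [ 0.367 -0.214  0.004]
```

View pics/top4c.png

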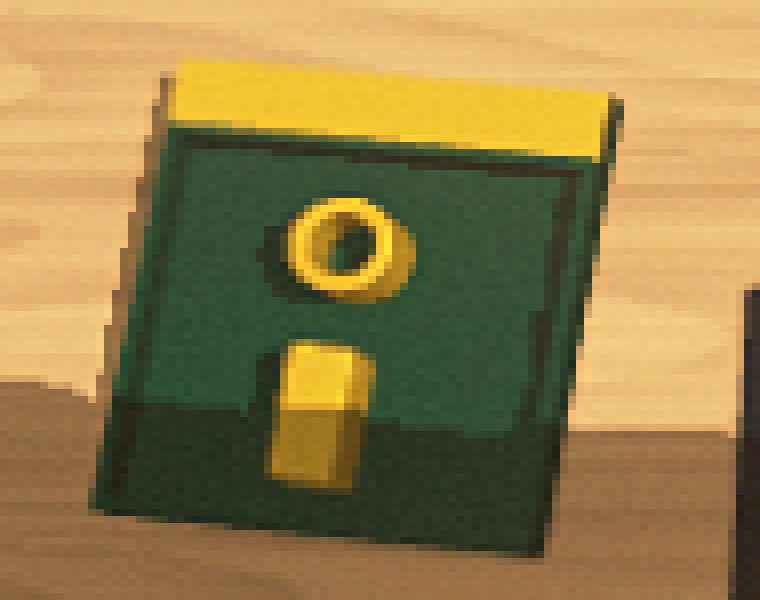

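The brass ring and bar lie flat in the brass tray with a clear gap between rows 300 and 340. Everything is in place, so I hand in.

```bash
python3 -c "
from h import *
print(job.finish_job())"
```

```text
the job is handed in; nothing more can be done
None
```

All five blanks are sorted into their matching trays, flat and not touching each other. The file, pliers and look-alikes were left alone, and I handed the job in after about 33 s of robot time; the call returned no verdict.

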